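# Spin down the two wing nuts of a kitchen press

## Robot

A 6-joint arm with a two-finger parallel gripper is mounted at the origin on a cart in front of the work surface, level with it; the furniture and walls round the work are solid. World frame = base frame: x ahead of the robot, y to its left, z up, the work surface at z = 0. Lengths are in m, angles in rad, forces in N, time in s.
With the tool pointing down it reaches from about 0.25 to 0.725 m from the base axis. Payload 4 kg.
Tool frame: the origin (TCP) lies between the finger pads; the fingertips stand 25 mm ahead of it and the grasp point (between the pads) lies 6 mm ahead of it; z points along the fingers, y is the line along which they close (so a half turn about z gives the same grasp; the last joint's range is limited). The gripper opens to 85 mm and grips with 20 to 120 N. Pads are 22 mm wide; open, the fingers measure 114 mm over their backs; the gripper's body (76 mm by 85 mm) begins 54 mm behind the grasp point. The pads swing forward as they close: fully open they stand 13 mm farther back than shut.
Start: joints at [-1.153, 0.241, 0.005, 1.335, 0, 1.571], TCP at [0.203, -0.457, 0.256] pointing down, gripper open.
Joint ranges: [-2.72, 2.72], [-1.05, 1.87], [-1.09, 1.28], [-1.99, 2.15], [-1.42, 1.44], [-3.14, 3.14]. Speed limits (rad/s): [2.79, 2.79, 3.14, 3.14, 3.14, 3.14].

## Interface

Orientations are given as a unit quaternion [x, y, z, w].
In Python, from workcell import bot gives the robot as it stands. The module is installed in compiled form; this text tells all that it offers.
- The arm moves only by the shell command python3 -m pendant 'ROWS'. ROWS is JSON, one flat list of numbers, 7 for each row, row after row: the shift along the tool's x, y, z normalised to -1 to 1, where 1 is 0.5 m, then the turn, a rotation vector about the tool's x, y, z normalised to -1 to 1, where 1 is 180 degrees, then the opening, from 0 (shut) to 1 (fully open). In form: [tx, ty, tz, ax, ay, az, fingers, tx, ty, tz, ax, ay, az, fingers, ...]. A call has exactly 10 rows; each row is the pose to reach, as a shift and turn from the pose commanded when the call began, along the tool's axes at that moment, turning the shorter way round; what a row does not reach only later rows make up. A row lasts 1/12 s, in which the tool goes at most 41.7 mm and 7.16 degrees, less where a joint would pass 70% of its speed; a pose out of reach is approached as far as the arm can. A call with a number of a shift or a turn outside -1 to 1 is refused whole. A call with a gripper value outside its range is refused whole. The fingers move at their own pace and stop on an object; the grip force is fixed at half the most. Time passes only in rows, so rows that repeat a pose let the fingers close, or fill a call up. It gives the time, the measured TCP pose, the force, the opening and the grip force at its end, in the units of the state.
- bot.get_obs(): the state, without advancing time (a new reading comes with each control period).
- bot.camera(name): name is "scene" or "side" or "wrist"; returns a dict with "pixels" (480x640x3 uint8, red, green, blue), "mtx" (3x3 intrinsics, pixels), "cam_to_world" (4x4, takes a point from camera to world coordinates); the wrist camera has in their place "hand_eye" (4x4, takes a point from camera to tool coordinates, whose origin is the TCP and whose axes are the flange's). Camera axes: x right, y up, looking along -z (the intrinsics and any distortion apply to the point x, -y, -z); pixel columns grow to the right and rows downward; lengths in m; the calibration is good to about 2 mm. A picture is of the moment at which its call begins: read the wrist's pose just before it. There is no depth.
- bot.job_done(): hands the job in; it is judged then, once.
The state is a dict: "clock": time; "joint_pos": joint angles; "joint_vel": joint speeds; "tau": joint torques, N m; "eef_pos": TCP position; "tool_rot": TCP orientation; "ft_force": force on the tool from outside, world axes, zero at the start; "ft_torque": the same for the moment, N m; "grip_width": finger opening in m; "grasp_force": force on a finger pad.
Only numpy, scipy, OpenCV 4.12 (cv2) and the standard library are available. Lean on these libraries where they do the work, as an engineer would, in place of code of your own. Each camera call takes 0.05 s, during which the arm holds its last target. There are 200 camera calls.

## Task

Close the empty wooden kitchen press for putting away: spin both of its loose wing nuts clockwise, all the way down until they stop snug on the board, by pushing their wings round with your fingertips, stroke after stroke, in either order. Only push: never take a wing or a nut between the fingers, and leave the jars, the garlic and the teaspoon round the press where they are. Finish with the hand clear.

Things in the scene. Friction and masses are not known exactly. Their poses are not given: they have to be found in the camera images.
- press: Kitchen press fixed to the worktop: two beech boards on feet, lower one 130 x 250 mm. Origin at the centre of its underside, x away from the robot at yaw 0, y along it, z up. Top of the upper board at z = 49 mm. Two upright threaded rods, 9 mm thick, at x = 0, y = +70 (left) and -70 mm (right), end at z = 96 mm; a loose wing nut runs on each.
- handle_mid (a point): Middle of the press's fixed carrying handle: a 9 mm steel bar along the press's y, 34 mm behind (+x of) the line of the rods, 95 to 105 mm above the worktop, with legs at y = +-114 mm. It bars a finger's way round the back of a nut: strokes stay on the front and sides, and the finger is lifted over to the other wing for the next one.
- nut_left_mid (a point): Steel wing nut on the left rod. Site on the rod's axis, 19 mm above the nut's underside; z up; x points along the wings (they run both ways, +x and -x) and turns with the nut. Hub radius 12 mm, 16 mm high. Wings: upright ears 5 mm thick, reaching 38 mm from the axis, tallest (8 to 30 mm above the underside) at 27 mm from it.
- nut_right_mid (a point): Steel wing nut on the right rod. Site on the rod's axis, 19 mm above the nut's underside; z up; x points along the wings (they run both ways, +x and -x) and turns with the nut. Hub radius 12 mm, 16 mm high. Wings: upright ears 5 mm thick, reaching 38 mm from the axis, tallest (8 to 30 mm above the underside) at 27 mm from it.
- nut_left (a joint): How far the left nut is unscrewed, rad: 0 = fully down on the board, against its stop; clockwise turning (seen from above) reduces it. Starts at 3.2 to 5.8. The nut sinks 8 mm a turn. At 0 the wings lie along the press's x axis. Friction about 0.03 N m (1 N at the wings); it stays where it is left.
- nut_right (a joint): How far the right nut is unscrewed, rad: 0 = fully down on the board, against its stop; clockwise turning (seen from above) reduces it. Starts at 3.2 to 5.8. The nut sinks 8 mm a turn. At 0 the wings lie along the press's x axis. Friction about 0.03 N m (1 N at the wings); it stays where it is left.
- honey_jar: Jar of honey with a green lid, 68x74x84 mm; a bystander. Origin at the centre of its underside.
- garlic_1: Bulb of garlic, 60x57x58 mm; a bystander. Origin at the centre of its underside.
- jam_jar: Jar of red jam with a white lid, 69x69x99 mm; a bystander. Origin at the centre of its underside.
- teaspoon_1: Teaspoon with a blue handle, 138x27x13 mm, lying in front of the press; a bystander. Origin at the centre of its underside.

How it is judged:
By the outcome, as a careful person would: the job done as asked, in the order asked, and still so for the second after the job is handed in, with the robot touching nothing.
It also fails if it takes over 72 s, if anything falls off the work surface, if the arm or the gripper's body presses on something with over 40 N, if the wrist force passes 120 N, or if a joint passes its speed limit or range.

## Working session

There is one attempt and no reset: what is moved stays moved. The work goes in short steps, Python scripts to look and compute and a shell command to move; the robot and the scene stay as the last step left them, time stands still between calls to the robot, and variables do not carry over. Pictures are saved under pics/ and viewed, at most 10 in all, crops included, and the job is handed in when it is done.

```bash
mkdir -p pics
python3 - <<'E'
from workcell import bot
import cv2,numpy as np
o=bot.get_obs();print(o['clock'],o['eef_pos'],o['tool_rot'],o['grip_width'])
for n in ['scene','side']:
    c=bot.camera(n);cv2.imwrite(f'pics/{n}0.png',c['pixels'][:,:,::-1]);print(n,c['mtx'].round(1).tolist(),c['cam_to_world'].round(4).tolist(),[k for k in c])
E
```

```text
0.0 [ 0.20263135 -0.45646741  0.25541777] [ 9.78258103e-01  2.07388551e-01 -2.24233404e-04 -1.01103636e-03] 0.08514011601769356
scene [[451.0, 0.0, 326.3], [0.0, 451.0, 247.0], [0.0, 0.0, 1.0]] [[-0.7657, 0.3156, -0.5604, 0.0217], [-0.6431, -0.3645, 0.6734, 0.6728], [0.0083, 0.8761, 0.4821, 0.5716], [0.0, 0.0, 0.0, 1.0]] ['pixels', 'mtx', 'cam_to_world']
side [[492.5, 0.0, 320.4], [0.0, 492.5, 242.5], [0.0, 0.0, 1.0]] [[-0.9985, 0.0129, -0.0537, 0.5141], [-0.054, -0.4343, 0.8992, 0.7921], [-0.0117, 0.9007, 0.4343, 0.4501], [0.0, 0.0, 0.0, 1.0]] ['pixels', 'mtx', 'cam_to_world']
```

View pics/scene0.png

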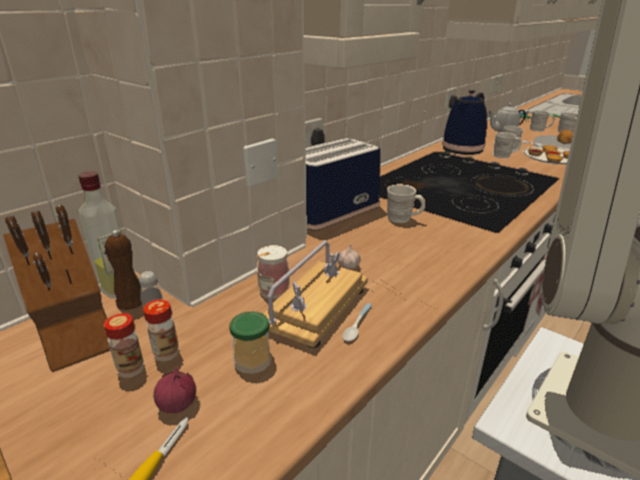

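View pics/side0.png

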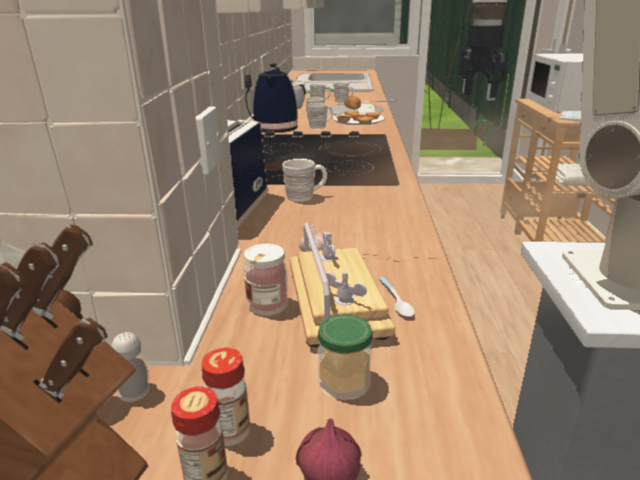

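The press stands around scene pixel (320,300) and side pixel (340,295). The honey jar is at the left end, the jam jar behind, the garlic at the far end and the spoon in front. I'll enlarge both views.

Run:
```python
import cv2,numpy as np
a=cv2.imread('pics/scene0.png')[235:355,250:380];b=cv2.imread('pics/side0.png')[215:345,280:410]
a=cv2.resize(a,(390*1,360),interpolation=cv2.INTER_CUBIC)
a=cv2.imread('pics/scene0.png')[230:350,260:380];b=cv2.imread('pics/side0.png')[218:338,285:405]
o=np.hstack([cv2.resize(i,(400,400),interpolation=cv2.INTER_CUBIC) for i in(a,b)]);cv2.imwrite('pics/crop0.png',o)
```

```text
(no output)
```

View pics/crop0.png

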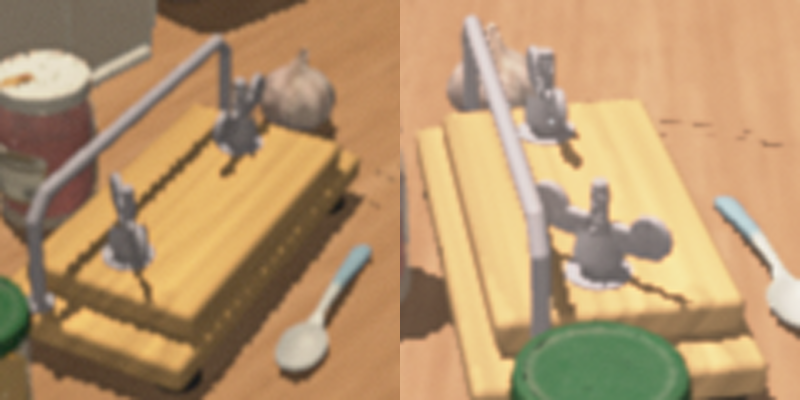

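```bash
cat > h.py <<'E'
import numpy as np
from workcell import bot
def ray(c,u,v):
    K=c['mtx'];M=np.array(c['cam_to_world']);d=np.array([(u-K[0,2])/K[0,0],-(v-K[1,2])/K[1,1],-1]);return M[:3,3],M[:3,:3]@d
def atz(c,u,v,z):
    o,d=ray(c,u,v);return (o+d*(z-o[2])/d[2])[:2].round(4)
def proj(c,P):
    K=c['mtx'];M=np.linalg.inv(np.array(c['cam_to_world']));p=(M[:3,:3]@np.array(P).T).T+M[:3,3];x=np.c_[p[:,0],-p[:,1],-p[:,2]]@np.array(K).T;return x[:,:2]/x[:,2:]
E
python3 - <<'E'
from h import *
s=bot.camera('scene');d=bot.camera('side')
for n,c,u,v,z in [('hL',s,271.4,291.5,.1),('hL',d,327,281,.1),('hR',s,326,242.6,.1),('hR',d,306,224.6,.1),('bL',s,318.5,327.5,.049),('bL',d,387.6,309.5,.049),('bR',s,361.4,275,.049),('bR',d,357.9,248,.049),('rodL',d,344.7,272.9,.096),('rodR',d,327,233.5,.096),('nutLbase',s,298,308,.055),('nutRbase',s,331.5,275,.055),('spoon',s,345,338,.0),('spoonb',s,368,306,0),('honey',d,345,332,.084),('jam',s,272,255,.099)]: print(n,atz(c,u,v,z))
E
```

```text
hL [0.5369 0.2098]
hL [0.5414 0.1916]
hR [ 0.5831 -0.0009]
hR [ 0.5868 -0.005 ]
bL [0.4449 0.1841]
bL [0.4535 0.1834]
bR [ 0.4908 -0.0107]
bR [ 0.4938 -0.0173]
rodL [0.5167 0.1604]
rodR [0.5485 0.023 ]
nutLbase [0.5077 0.1711]
nutRbase [0.5338 0.0389]
spoon [0.4251 0.129 ]
spoonb [0.4515 0.0156]
honey [0.515  0.2888]
jam [0.6347 0.1141]
```

```bash
cat >> h.py <<'E'
from scipy.spatial.transform import Rotation as R
def rel(target,yaw):
    "rows (normalised) from now to world target with tool x at yaw, pointing down"
    o=bot.get_obs();r=R.from_quat(o['tool_rot']);t=R.from_matrix(np.c_[[np.cos(yaw),np.sin(yaw),0],[np.sin(yaw),-np.cos(yaw),0],[0,0,-1]])
    return (r.inv().apply(np.array(target)-o['eef_pos'])/.5).round(3),((r.inv()*t).as_rotvec()/np.pi).round(4)
E
python3 - <<'E'
from h import *
w=bot.camera('wrist');print(np.round(w['hand_eye'],3),w['mtx'])
for u,v in[(330.6,280.4),(360,290)]: print(atz(bot.camera('side'),u,v,.074))
print(rel([.42,.09,.30],.225), bot.get_obs()['eef_pos'])
E
```

```text
[[-0.     0.954  0.3    0.077]
 [ 1.     0.    -0.001  0.   ]
 [-0.001  0.3   -0.954 -0.118]
 [ 0.     0.     0.     1.   ]] [[424.43736963   0.         319.43990288]
 [  0.         424.43736963 241.56359579]
 [  0.           0.           1.        ]]
[0.538 0.145]
[0.494  0.1714]
(array([ 0.841, -0.823, -0.087]), array([-0.0002,  0.    ,  0.0614])) [ 0.20283922 -0.45687741  0.25609575]
```

Run:
```python
from h import *
print(rel([.55,.095,.26],.225))
```

```text
(array([ 1.082, -0.727, -0.007]), array([-0.0002,  0.    ,  0.0614]))
```

```bash
python3 -m pendant '[0.06,-0.04,0,0,0,0.006,0, 0.12,-0.08,0,0,0,0.012,0, 0.18,-0.12,0,0,0,0.018,0, 0.24,-0.16,0,0,0,0.024,0, 0.3,-0.2,0,0,0,0.03,0, 0.36,-0.24,0,0,0,0.036,0, 0.42,-0.28,0,0,0,0.042,0, 0.48,-0.32,0,0,0,0.048,0, 0.54,-0.36,0,0,0,0.055,0, 0.54,-0.36,0,0,0,0.061,0]' && python3 -m pendant '[0.06,-0.04,0,0,0,0,0, 0.12,-0.08,0,0,0,0,0, 0.18,-0.12,0,0,0,0,0, 0.24,-0.16,0,0,0,0,0, 0.3,-0.2,0,0,0,0,0, 0.36,-0.24,0,0,0,0,0, 0.42,-0.28,0,0,0,0,0, 0.47,-0.32,0,0,0,0,0, 0.47,-0.44,0,0,0,0,0, 0.47,-0.44,0,0,0,0,0]'
python3 - <<'E'
from h import *
print(rel([.55,.095,.26],.225),bot.get_obs()['joint_pos'])
E
```

```text
clock: 1.18
eef_pos: [0.3792, -0.1784, 0.2565]
tool_rot: [0.993, 0.116, 0.001, -0.001]
ft_force: [-0.1, -0.8, -0.1]
grip_width: -0.0002
grasp_force: 0.0
clock: 2.02
eef_pos: [0.5566, 0.0874, 0.2551]
tool_rot: [0.993, 0.114, -0.001, -0.001]
ft_force: [-1.2, -1.4, 0.4]
grip_width: 0.0001
grasp_force: 0.0
(array([-0.009, -0.018, -0.01 ]), array([-0.0006,  0.0005,  0.0011])) [1.54910887e-01 3.69358397e-01 1.80134884e-01 1.38319498e+00
 1.68779362e-03 3.06796778e+00]
```

```bash
cat >> h.py <<'E'
def wrist():
    o=bot.get_obs();w=bot.camera('wrist');T=np.eye(4);T[:3,:3]=R.from_quat(o['tool_rot']).as_matrix();T[:3,3]=o['eef_pos'];w['cam_to_world']=T@w['hand_eye'];return w
E
python3 - <<'E'
from h import *
import cv2,pickle
w=wrist();cv2.imwrite('pics/w1.png',w['pixels'][:,:,::-1]);pickle.dump(w,open('w1.pkl','wb'))
E
```

```text
(no output)
```

View pics/w1.png

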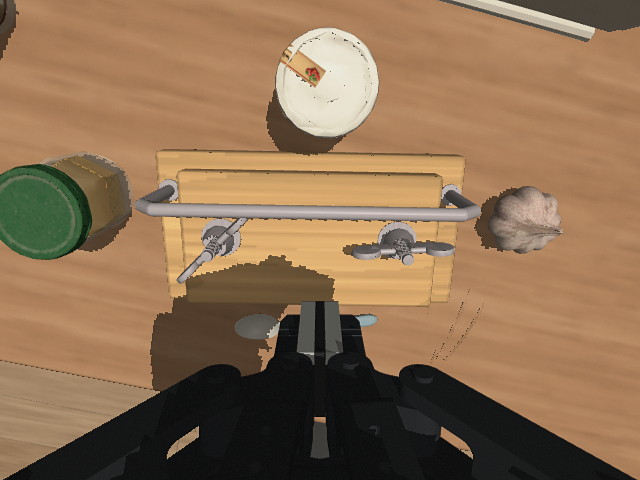

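The wrist view shows the press from above, with image up being away from the robot. Left nut: ring (221,240), wing tips (182,280) and (243,220). Right nut: ring (400,240), wings at (357,252) and (447,248). The handle is at v≈211 and the legs are at the ends.

Run:
```python
from h import *
import pickle,cv2
w=pickle.load(open('w1.pkl','rb'))
for n,u,v,z in [('hL',143,209,.1),('hR',474,213,.1),('tipL',207,257,.096),('tipR',407,260,.096),('wL1',182,280,.073),('wL2',243,220,.073),('wR1',357,252,.073),('wR2',447,249,.073),('honey',40,212,.084),('garlic',527,220,.03),('jam',327,82,.099)]: print(n,atz(w,u,v,z))
im=w['pixels'][:,:,::-1]
o=np.hstack([cv2.resize(im[205:295,x:x+90],(400,400),interpolation=cv2.INTER_CUBIC) for x in(165,360)]);cv2.imwrite('pics/w1c.png',o)
```

```text
hL [0.5434 0.2039]
hR [ 0.5902 -0.0095]
tipL [0.518  0.1585]
tipR [0.5473 0.023 ]
wL1 [0.4857 0.1789]
wL2 [0.5429 0.1417]
wR1 [0.5379 0.0544]
wR2 [ 0.5554 -0.0103]
honey [0.5197 0.2797]
garlic [ 0.5838 -0.0838]
jam [0.6472 0.1039]
```

View pics/w1c.png

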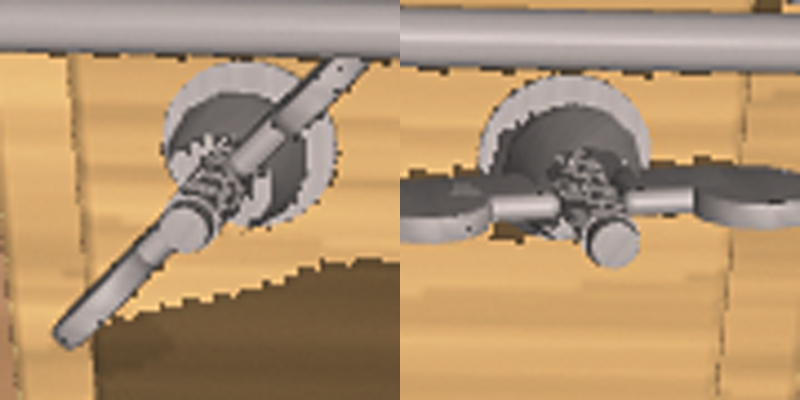

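Both rods measure about 139 mm apart (140 stated), and the press yaw is 0.215. The left nut sits at q≈5.50 and the right at q≈4.66, both in range. I'll turn the tool so its x axis lies along the press's y, then plan arc strokes around the front.

```bash
cat >> h.py <<'E'
YAW=.215;ROD={'L':np.array([.518,.1585]),'R':np.array([.5473,.023])};X=np.array([np.cos(YAW),np.sin(YAW)]);Y=np.array([-X[1],X[0]])
def pt(s,psi,gap=0,hx=7,r=26,z=.1):
    p=np.radians(psi);w=np.array([-np.sin(p),-np.cos(p)]);n=np.array([np.cos(p),-np.sin(p)])
    c=(w*r+n*(2.5+hx*abs(n[0])+11*abs(n[1])+gap))/1000;return np.r_[ROD[s]+c[0]*X+c[1]*Y,z]
def rows(*P):
    for p in P:
        a,b=rel(p,YAW+np.pi/2);print(a.round(3).tolist(),b.round(3).tolist())
E
python3 -c "
from h import *
rows(pt('R',183,gap=6,hx=14.5,z=.16))"
```

```text
[-0.09, 0.071, 0.191] [-0.001, -0.0, -0.495]
```

```bash
python3 -m pendant '[-0.02,0.01,0.01,0,0,-0.04,0, -0.03,0.02,0.02,0,0,-0.08,0, -0.04,0.03,0.03,0,0,-0.12,0, -0.05,0.04,0.05,0,0,-0.16,0, -0.06,0.05,0.06,0,0,-0.2,0, -0.07,0.06,0.07,0,0,-0.24,0, -0.08,0.07,0.08,0,0,-0.28,0, -0.09,0.071,0.1,0,0,-0.32,0, -0.09,0.071,0.1,0,0,-0.36,0, -0.09,0.071,0.1,0,0,-0.4,0]' && python3 -m pendant '[0,0,0,0,0,-0.04,0, 0,0,0,0,0,-0.08,0, 0,0,0,0,0,-0.095,0, 0,0,0.02,0,0,-0.095,0, 0,0,0.04,0,0,-0.095,0, 0,0,0.06,0,0,-0.095,0, 0,0,0.08,0,0,-0.095,0, 0,0,0.09,0,0,-0.095,0, 0,0,0.09,0,0,-0.095,0, 0,0,0.09,0,0,-0.095,0]'
python3 -c "
from h import *
import cv2
w=wrist();cv2.imwrite('pics/w2.png',w['pixels'][:,:,::-1])
d=bot.camera('side')
P=[pt('R',183,gap=6,hx=14.5,z=z) for z in(.16,.1)]+[pt('R',a,z=.1) for a in (183,190,200,210,217)]+[pt('R',215,gap=8,hx=14.5,z=z) for z in(.1,.14)]
rows(*P)"
```

```text
clock: 2.9
eef_pos: [0.5196, 0.0385, 0.2056]
tool_rot: [0.738, 0.675, -0.001, -0.0]
ft_force: [1.3, 0.1, 0.3]
grip_width: 0.0002
grasp_force: 0.0
clock: 3.73
eef_pos: [0.52, 0.0395, 0.1606]
tool_rot: [0.632, 0.775, -0.0, -0.001]
ft_force: [0.0, -0.4, -0.0]
grip_width: 0.0001
grasp_force: 0.0
[0.011, 0.0, 0.003] [0.0, 0.0, -0.004]
[0.011, 0.0, 0.123] [0.0, 0.0, -0.004]
[0.01, 0.027, 0.123] [0.0, 0.0, -0.004]
[0.012, 0.031, 0.123] [0.0, 0.0, -0.004]
[0.014, 0.038, 0.123] [0.0, 0.0, -0.004]
[0.016, 0.046, 0.123] [0.0, 0.0, -0.004]
[0.016, 0.052, 0.123] [0.0, 0.0, -0.004]
[0.032, 0.027, 0.123] [0.0, 0.0, -0.004]
[0.032, 0.027, 0.043] [0.0, 0.0, -0.004]
```

View pics/w2.png

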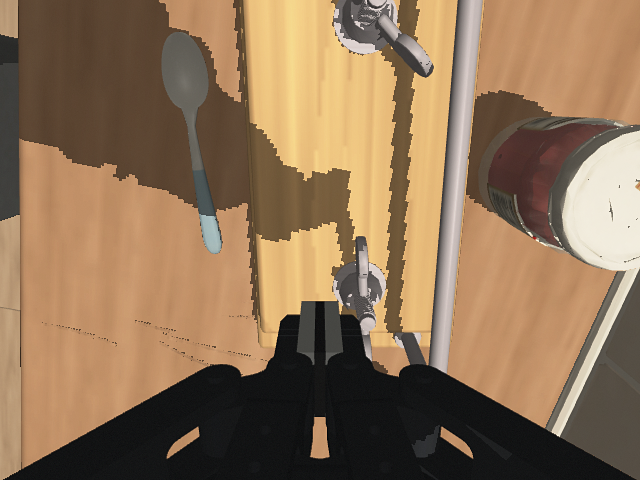

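The finger hangs in front of the right nut's left wing, with the rod tip at (367,325) and the tips at (320,305), so it's clear to go down. Next is right stroke A.

```bash
python3 -m pendant '[0.011,0,0.06,0,0,-0.004,0, 0.011,0,0.123,0,0,-0.004,0, 0.011,0.012,0.123,0,0,-0.004,0, 0.011,0.02,0.123,0,0,-0.004,0, 0.011,0.027,0.123,0,0,-0.004,0, 0.012,0.031,0.123,0,0,-0.004,0, 0.014,0.038,0.123,0,0,-0.004,0, 0.016,0.046,0.123,0,0,-0.004,0, 0.017,0.052,0.123,0,0,-0.004,0, 0.017,0.052,0.123,0,0,-0.004,0]'
python3 -c "
from h import *
import cv2
w=wrist();cv2.imwrite('pics/w3.png',w['pixels'][:,:,::-1])
P=[pt('R',215,gap=8,hx=14.5,z=z) for z in(.1,.145)]+[pt('R',35,gap=5,hx=14.5,z=z) for z in(.145,.1)]
rows(*P)"
```

```text
clock: 4.67
eef_pos: [0.5456, 0.0536, 0.1007]
tool_rot: [0.626, 0.779, 0.001, 0.001]
ft_force: [-0.3, 0.4, 0.4]
grip_width: -0.0001
grasp_force: 0.3
[0.015, -0.026, 0.001] [0.001, -0.0, 0.001]
[0.015, -0.026, -0.089] [0.001, -0.0, 0.001]
[-0.133, 0.003, -0.089] [0.001, -0.0, 0.001]
[-0.133, 0.003, 0.001] [0.001, -0.0, 0.001]
```

View pics/w3.png

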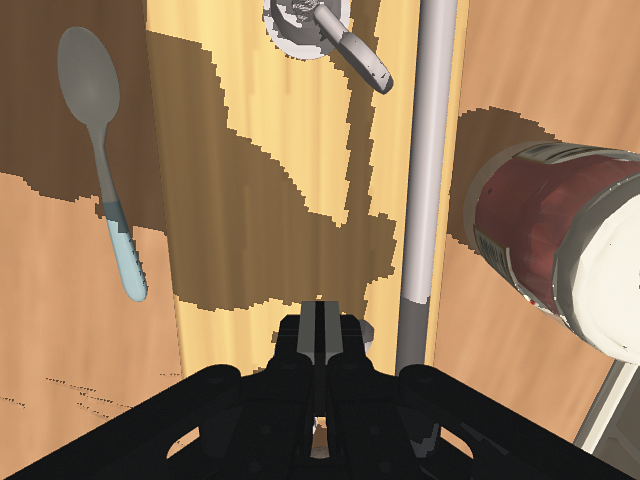

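The hand is in place with no force, and the wing is pushed back to about (365,335). Next I lift over to the other wing and make a long stroke.

```bash
python3 -c "
from h import *
P=[pt('R',215,gap=8,hx=14.5,z=z) for z in(.1,.145)]+[pt('R',28,gap=5,hx=14.5,z=z) for z in(.145,.1)]
rows(*P);print()
rows(*[pt('R',a,z=.1-.004*(a-35)/180) for a in (28,45,60,75,90,105,120,135,150,165,180,195,207,217)],pt('R',215,gap=8,hx=14.5,z=.096))"
```

```text
[0.015, -0.026, 0.001] [0.001, -0.0, 0.001]
[0.015, -0.026, -0.089] [0.001, -0.0, 0.001]
[-0.13, 0.012, -0.089] [0.001, -0.0, 0.001]
[-0.13, 0.011, 0.001] [0.001, -0.0, 0.001]

[-0.119, -0.009, 0.001] [0.001, -0.0, 0.001]
[-0.119, -0.024, 0.001] [0.001, -0.0, 0.001]
[-0.113, -0.039, 0.002] [0.001, -0.0, 0.001]
[-0.103, -0.052, 0.003] [0.001, -0.0, 0.001]
[-0.087, -0.061, 0.003] [0.001, -0.0, 0.001]
[-0.076, -0.067, 0.004] [0.001, -0.0, 0.001]
[-0.061, -0.07, 0.005] [0.001, -0.0, 0.001]
[-0.045, -0.067, 0.005] [0.001, -0.0, 0.001]
[-0.029, -0.059, 0.006] [0.001, -0.0, 0.001]
[-0.016, -0.046, 0.007] [0.001, -0.0, 0.001]
[-0.008, -0.028, 0.007] [0.001, -0.0, 0.001]
[-0.004, -0.019, 0.008] [0.001, -0.0, 0.001]
[-0.002, -0.01, 0.009] [0.001, -0.0, 0.001]
[-0.001, -0.001, 0.009] [0.001, -0.0, 0.001]
[0.015, -0.026, 0.009] [0.001, -0.0, 0.001]
```

```bash
python3 -m pendant '[0.015,-0.026,0,0,0,0,0, 0.015,-0.026,-0.07,0,0,0,0, 0.015,-0.026,-0.09,0,0,0,0, -0.06,-0.005,-0.09,0,0,0,0, -0.13,0.012,-0.09,0,0,0,0, -0.13,0.012,-0.09,0,0,0,0, -0.13,0.012,-0.05,0,0,0,0, -0.13,0.012,0,0,0,0,0, -0.13,0.012,0,0,0,0,0, -0.13,0.012,0,0,0,0,0]' && python3 -m pendant '[0.011,-0.021,0.001,0,0,0,0, 0.011,-0.036,0.001,0,0,0,0, 0.017,-0.051,0.002,0,0,0,0, 0.027,-0.064,0.003,0,0,0,0, 0.043,-0.073,0.003,0,0,0,0, 0.054,-0.079,0.004,0,0,0,0, 0.069,-0.082,0.005,0,0,0,0, 0.085,-0.079,0.005,0,0,0,0, 0.101,-0.071,0.006,0,0,0,0, 0.114,-0.058,0.007,0,0,0,0]' && python3 -m pendant '[0.004,0.009,0,0,0,0,0, 0.008,0.018,0,0,0,0,0, 0.012,0.027,0.001,0,0,0,0, 0.014,0.036,0.002,0,0,0,0, 0.015,0.045,0.002,0,0,0,0, 0.015,0.045,0.002,0,0,0,0, 0.031,0.02,0.002,0,0,0,0, 0.031,0.02,-0.05,0,0,0,0, 0.031,0.02,-0.1,0,0,0,0, 0.031,0.02,-0.1,0,0,0,0]'
python3 -c "
from h import *
import cv2,pickle
w=wrist();cv2.imwrite('pics/w4.png',w['pixels'][:,:,::-1])
d=bot.camera('side')['pixels'][:,:,::-1];s=bot.camera('scene')['pixels'][:,:,::-1]
o=np.hstack([cv2.resize(s[230:330,280:380],(400,400),interpolation=2),cv2.resize(d[205:305,285:385],(400,400),interpolation=2)]);cv2.imwrite('pics/c4.png',o)
P=[pt('R',28,gap=5,hx=14.5,z=z) for z in(.145,.096)]
rows(*P);print()"
```

```text
clock: 5.55
eef_pos: [0.563, -0.009, 0.0988]
tool_rot: [0.627, 0.779, -0.001, -0.001]
ft_force: [0.5, -0.5, 1.0]
grip_width: 0.0002
grasp_force: 0.0
clock: 6.38
eef_pos: [0.5227, 0.0414, 0.0961]
tool_rot: [0.626, 0.779, -0.0, -0.001]
ft_force: [-1.2, -1.4, 0.8]
grip_width: 0.0001
grasp_force: 0.7
clock: 7.22
eef_pos: [0.5332, 0.0581, 0.1512]
tool_rot: [0.627, 0.779, 0.004, 0.003]
ft_force: [1.7, 0.1, 1.4]
grip_width: -0.0001
grasp_force: 0.0
[-0.145, 0.039, 0.003] [0.0, -0.0, 0.0]
[-0.145, 0.039, 0.101] [0.0, -0.0, 0.0]
```

View pics/c4.png

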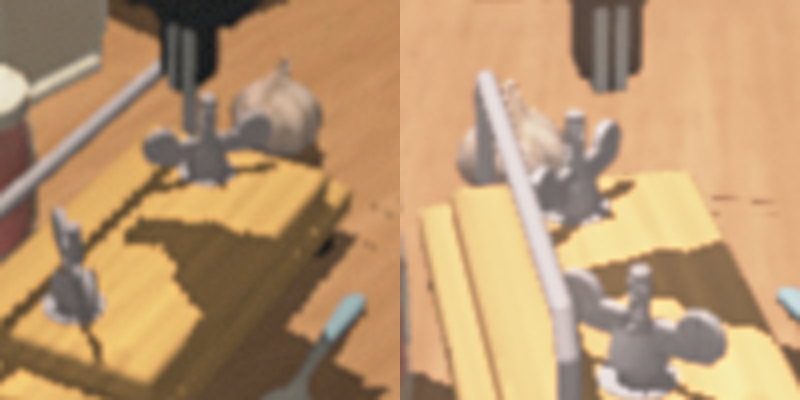

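The right nut turned: its wings are now at scene pixels (320,267) and (342.5,262.5), pointing back-left and front-right.

```bash
python3 -c "
from h import *
c=bot.camera('scene')
a=atz(c,320,266.8,.07);b=atz(c,342.5,262.5,.07);d=b-a
print(a,b,(a+b)/2,np.linalg.norm(d),'psi',np.degrees(np.arctan2(-d@X,-d@Y)))
P=[pt('R',28,gap=5,hx=14.5,z=z) for z in(.145,.096)]
rows(*P);print();rows(*[pt('R',a,z=.095) for a in (28,45,60,75,90,95)])"
```

```text
[0.5583 0.0482] [0.533  0.0026] [0.54565 0.0254 ] 0.052148346090743855 psi 41.34118192056779
[-0.145, 0.04, 0.001] [-0.0, -0.0, 0.0]
[-0.145, 0.04, 0.099] [-0.0, -0.0, 0.0]

[-0.134, 0.02, 0.101] [-0.0, -0.0, 0.0]
[-0.133, 0.005, 0.101] [-0.0, -0.0, 0.0]
[-0.128, -0.01, 0.101] [-0.0, -0.0, 0.0]
[-0.117, -0.023, 0.101] [-0.0, -0.0, 0.0]
[-0.102, -0.032, 0.101] [-0.0, -0.0, 0.0]
[-0.098, -0.034, 0.101] [-0.0, -0.0, 0.0]
```

The camera gives ψ≈41°, matching the plan, and the ear spacing is 52 mm. Now the last right stroke, to the stop.

```bash
python3 -m pendant '[-0.07,0.02,0,0,0,0,0, -0.145,0.04,0,0,0,0,0, -0.145,0.04,0,0,0,0,0, -0.145,0.04,0.05,0,0,0,0, -0.145,0.04,0.098,0,0,0,0, -0.145,0.04,0.1,0,0,0,0, -0.134,0.02,0.1,0,0,0,0, -0.133,0.005,0.1,0,0,0,0, -0.128,-0.01,0.1,0,0,0,0, -0.117,-0.023,0.1,0,0,0,0]' && python3 -m pendant '[0.007,-0.005,0,0,0,0,0, 0.015,-0.009,0,0,0,0,0, 0.017,-0.009,0,0,0,0,0, 0.019,-0.009,0,0,0,0,0, 0.021,-0.009,0,0,0,0,0, 0.021,-0.009,0,0,0,0,0, 0.021,-0.009,0,0,0,0,0, 0.021,-0.009,0,0,0,0,0, 0.021,-0.009,0,0,0,0,0, 0.021,-0.009,0,0,0,0,0]'
python3 -c "
from h import *
print(bot.get_obs()['ft_force']@np.r_[Y,0]);rows(pt('R',90,z=.095))"
```

```text
clock: 8.25
eef_pos: [0.5314, -0.0024, 0.097]
tool_rot: [0.627, 0.779, 0.0, 0.001]
ft_force: [2.1, -0.1, -0.4]
grip_width: -0.0001
grasp_force: 0.7
clock: 9.08
eef_pos: [0.5251, 0.0049, 0.097]
tool_rot: [0.627, 0.779, -0.002, 0.002]
ft_force: [0.8, -7.5, 2.1]
grip_width: -0.0
grasp_force: 4.2
-7.494492417308879
[-0.001, -0.001, 0.004] [-0.0, 0.002, -0.0]
```

There are 7.5 N against the finger exactly at the closed position, so the right nut is down. On to the left nut.

```bash
python3 -c "
from h import *
rows(*[pt('L',125,gap=7,hx=14.5,z=z) for z in(.145,.101)]);print()
rows(*[pt('L',a,z=.101-.002*(a-125)/90) for a in (125,135,150,165,180,195,207,217)],*[pt('L',215,gap=8,hx=14.5,z=z) for z in (.099,.145)],*[pt('L',28,gap=5,hx=14.5,z=z) for z in (.145,.099)]);print()
rows(*[pt('L',a,z=.099-.004*(a-35)/180) for a in (28,45,60,75,90,105,120,135,150,165,180,195,207,217)])"
```

```text
[0.289, -0.022, -0.098] [-0.0, 0.002, -0.0]
[0.289, -0.022, -0.01] [-0.0, 0.002, -0.0]

[0.308, -0.009, -0.01] [-0.0, 0.002, -0.0]
[0.318, -0.007, -0.009] [-0.0, 0.002, -0.0]
[0.334, 0.001, -0.009] [-0.0, 0.002, -0.0]
[0.347, 0.015, -0.008] [-0.0, 0.002, -0.0]
[0.355, 0.033, -0.008] [-0.0, 0.002, -0.0]
[0.36, 0.042, -0.007] [-0.0, 0.002, -0.0]
[0.362, 0.051, -0.007] [-0.0, 0.002, -0.0]
[0.362, 0.059, -0.006] [-0.0, 0.002, -0.0]
[0.379, 0.034, -0.006] [-0.0, 0.002, -0.0]
[0.378, 0.034, -0.098] [-0.0, 0.002, -0.0]
[0.233, 0.072, -0.097] [-0.0, 0.002, -0.0]
[0.233, 0.072, -0.005] [-0.0, 0.002, -0.0]

[0.244, 0.052, -0.006] [-0.0, 0.002, -0.0]
[0.245, 0.036, -0.005] [-0.0, 0.002, -0.0]
[0.25, 0.022, -0.004] [-0.0, 0.002, -0.0]
[0.261, 0.009, -0.004] [-0.0, 0.002, -0.0]
[0.276, -0.0, -0.003] [-0.0, 0.002, -0.0]
[0.288, -0.006, -0.003] [-0.0, 0.002, -0.0]
[0.302, -0.009, -0.002] [-0.0, 0.002, -0.0]
[0.318, -0.007, -0.001] [-0.0, 0.002, -0.0]
[0.334, 0.001, -0.001] [-0.0, 0.002, -0.0]
[0.347, 0.015, -0.0] [-0.0, 0.002, -0.0]
[0.355, 0.033, 0.0] [-0.0, 0.002, -0.0]
[0.36, 0.042, 0.001] [-0.0, 0.002, -0.0]
[0.362, 0.051, 0.001] [-0.0, 0.002, -0.0]
[0.362, 0.059, 0.002] [-0.0, 0.002, -0.0]
```

```bash
python3 -m pendant '[-0.02,0,0,0,0,0,0, -0.03,-0.01,0,0,0,0,0, -0.03,-0.02,-0.06,0,0,0,0, -0.03,-0.03,-0.1,0,0,0,0, 0.05,-0.03,-0.1,0,0,0,0, 0.13,-0.03,-0.1,0,0,0,0, 0.21,-0.025,-0.1,0,0,0,0, 0.283,-0.022,-0.1,0,0,0,0, 0.283,-0.022,-0.1,0,0,0,0, 0.283,-0.022,-0.1,0,0,0,0]'
python3 -c "
from h import *
rows(*[pt('L',125,gap=7,hx=14.5,z=z) for z in(.145,.101)])"
```

```text
clock: 9.92
eef_pos: [0.4824, 0.1449, 0.1462]
tool_rot: [0.625, 0.781, -0.0, -0.0]
ft_force: [-0.5, -0.2, 0.2]
grip_width: -0.0003
grasp_force: 0.0
[-0.003, 0.002, 0.002] [-0.0, -0.0, 0.002]
[-0.003, 0.002, 0.09] [-0.0, -0.0, 0.002]
```

```bash
python3 -m pendant '[0,0,0.05,0,0,0,0, -0.003,0.002,0.09,0,0,0,0, -0.003,0.002,0.09,0,0,0,0, 0.016,0.015,0.09,0,0,0,0, 0.026,0.017,0.09,0,0,0,0, 0.042,0.025,0.091,0,0,0,0, 0.055,0.039,0.092,0,0,0,0, 0.063,0.057,0.092,0,0,0,0, 0.068,0.066,0.093,0,0,0,0, 0.07,0.075,0.093,0,0,0,0]' && python3 -m pendant '[0,0.008,0,0,0,0,0, 0,0.008,0,0,0,0,0, 0.017,-0.017,0,0,0,0,0, 0.017,-0.017,-0.06,0,0,0,0, 0.017,-0.017,-0.091,0,0,0,0, -0.06,0,-0.091,0,0,0,0, -0.129,0.021,-0.091,0,0,0,0, -0.129,0.021,-0.091,0,0,0,0, -0.129,0.021,-0.04,0,0,0,0, -0.129,0.021,0.001,0,0,0,0]'
python3 -c "
from h import *
rows(*[pt('L',28,gap=5,hx=14.5,z=z) for z in (.145,.099)]);print()
rows(*[pt('L',a,z=.099-.004*(a-35)/180) for a in (28,90,165)])"
```

```text
clock: 10.75
eef_pos: [0.5135, 0.1839, 0.1022]
tool_rot: [0.627, 0.779, -0.001, 0.003]
ft_force: [-5.5, -12.2, 11.0]
grip_width: -0.0001
grasp_force: 10.0
clock: 11.58
eef_pos: [0.5388, 0.1253, 0.1006]
tool_rot: [0.627, 0.779, 0.002, 0.001]
ft_force: [-0.2, -0.5, -1.6]
grip_width: -0.0001
grasp_force: 0.0
[0.004, -0.006, -0.089] [0.002, -0.0, 0.0]
[0.004, -0.006, 0.003] [0.002, -0.0, 0.0]

[0.015, -0.027, 0.003] [0.002, -0.0, 0.0]
[0.047, -0.079, 0.005] [0.002, -0.0, 0.0]
[0.118, -0.063, 0.009] [0.002, -0.0, 0.0]
```

An unexpected load appeared (12 N sideways, 11 N up) at the end of that stroke, so I'm looking before going on.

```bash
python3 -m pendant '[0,0,-0.08,0,0,0,0, 0,0,-0.09,0,0,0,0, -0.08,0,-0.09,0,0,0,0, -0.12,0,-0.09,0,0,0,0, -0.12,0,-0.09,0,0,0,0, -0.12,0,-0.09,0,0,0,0, -0.12,0,-0.09,0,0,0,0, -0.12,0,-0.09,0,0,0,0, -0.12,0,-0.09,0,0,0,0, -0.12,0,-0.09,0,0,0,0]'
python3 -c "
from h import *
import cv2
w=wrist();d=bot.camera('side')['pixels'][:,:,::-1];s=bot.camera('scene')['pixels'][:,:,::-1]
w=w['pixels'][:,:,::-1]
l=np.vstack([cv2.resize(s[225:325,260:360],(300,300),interpolation=2),cv2.resize(d[220:320,285:385],(300,300),interpolation=2)])
cv2.imwrite('pics/c5.png',np.hstack([l,cv2.resize(w[0:480,120:520],(500,600),interpolation=2)]))"
```

```text
clock: 12.42
eef_pos: [0.5494, 0.0669, 0.1444]
tool_rot: [0.626, 0.78, 0.0, -0.0]
ft_force: [-0.9, 0.1, 0.5]
grip_width: -0.0001
grasp_force: 0.0
```

View pics/c5.png

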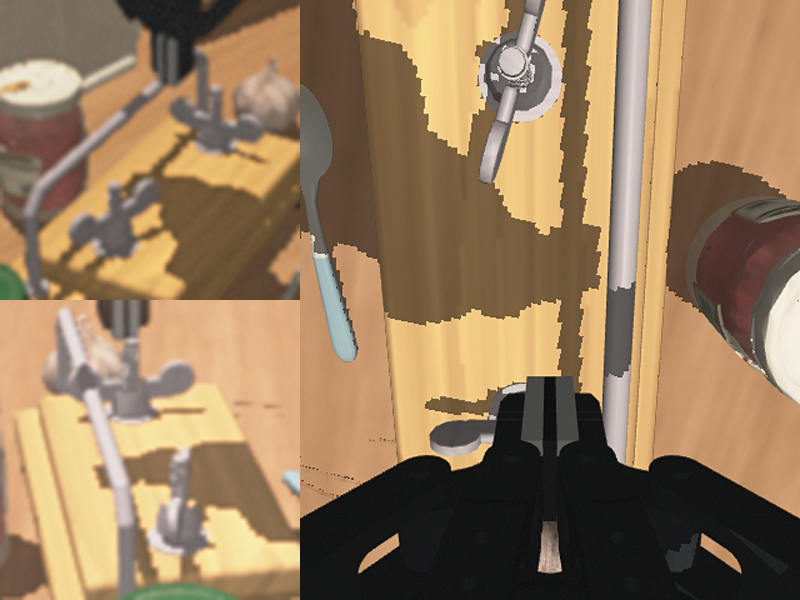

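Left nut: the near wing end is at crop (490,180) and the rod tip at (514,62), so ψ≈195, less than planned. The fingertip probably rode over the inner part of the ear. I'll recheck the rod and redo it farther out and lower.

```bash
python3 -c "
from h import *
w=wrist();f=lambda u,v,z:atz(w,120+u/1.25,v/1.25,z)
print('tipL',f(514,62,.096),'ring',f(519,78,.05))
a=f(490,182,.074);print('end',a)
t=f(514,62,.096);d=a-t;print(d@X,d@Y,np.degrees(np.arctan2(-d@X,-d@Y)))
rows(*[pt('L',190,gap=7,hx=14.5,r=30,z=z) for z in(.145,.098)]);print()
rows(*[pt('L',a,r=30,z=.098-.001*(a-190)/30) for a in (190,200,210,217,222)],pt('L',215,gap=8,hx=14.5,z=.098))"
```

```text
tipL [0.6034 0.1775] ring [0.6266 0.1826]
end [0.6184 0.1442]
0.007550176550686789 -0.03573352535160022 -11.93061181508854
[0.262, -0.062, -0.001] [-0.0, -0.0, 0.001]
[0.262, -0.062, 0.093] [-0.0, -0.0, 0.001]

[0.257, -0.033, 0.093] [-0.0, -0.0, 0.001]
[0.259, -0.025, 0.093] [-0.0, -0.0, 0.001]
[0.259, -0.016, 0.094] [-0.0, -0.0, 0.001]
[0.259, -0.009, 0.094] [-0.0, -0.0, 0.001]
[0.258, -0.004, 0.095] [-0.0, -0.0, 0.001]
[0.269, -0.039, 0.093] [-0.0, -0.0, 0.001]
```

```bash
python3 -c "
from h import *
w=wrist();f=lambda u,v,z:atz(w,120+(u-300)/1.25,v/1.25,z)
t=f(514,62,.096);a=f(490,182,.074);print('tipL',t,'ring',f(519,78,.05),'end',a)
d=a-t;print(d@X,d@Y,np.degrees(np.arctan2(-d@X,-d@Y)))"
```

```text
tipL [0.5191 0.1587] ring [0.5181 0.1586] end [0.5166 0.1217]
-0.010336295832646157 -0.035614758014901944 16.184053765164535
```

```bash
python3 -m pendant '[0.08,-0.02,0,0,0,0,0, 0.16,-0.04,0,0,0,0,0, 0.24,-0.06,0,0,0,0,0, 0.262,-0.062,0,0,0,0,0, 0.262,-0.062,0,0,0,0,0, 0.262,-0.062,0.05,0,0,0,0, 0.262,-0.062,0.093,0,0,0,0, 0.262,-0.062,0.093,0,0,0,0, 0.26,-0.045,0.093,0,0,0,0, 0.257,-0.033,0.093,0,0,0,0]' && python3 -m pendant '[0.002,0.004,0,0,0,0,0, 0.002,0.008,0,0,0,0,0, 0.002,0.013,0.001,0,0,0,0, 0.002,0.017,0.001,0,0,0,0, 0.002,0.021,0.001,0,0,0,0, 0.002,0.025,0.001,0,0,0,0, 0.001,0.029,0.001,0,0,0,0, 0.001,0.029,0.001,0,0,0,0, 0.001,0.029,0.001,0,0,0,0, 0.001,0.029,0.001,0,0,0,0]'
python3 -c "
from h import *
rows(*[pt('L',215,gap=8,hx=14.5,z=z) for z in (.098,.145)],*[pt('L',28,gap=5,hx=14.5,r=28,z=z) for z in (.145,.097)],*[pt('L',222,r=30,z=.097)]);print()
rows(*[pt('L',a,r=29,z=.097-.004*(a-35)/180) for a in (28,45,60,75,90,105,120,135,150,165,180,195,207,217)])"
```

```text
clock: 13.5
eef_pos: [0.5071, 0.1875, 0.0986]
tool_rot: [0.627, 0.779, 0.0, 0.0]
ft_force: [-1.2, 0.4, -0.0]
grip_width: 0.0003
grasp_force: 0.8
clock: 14.33
eef_pos: [0.5201, 0.1917, 0.0974]
tool_rot: [0.627, 0.779, 0.0, 0.0]
ft_force: [-0.1, 0.2, -0.4]
grip_width: 0.0002
grasp_force: 0.2
[0.012, -0.035, -0.001] [0.0, -0.0, 0.0]
[0.012, -0.035, -0.095] [0.0, -0.0, 0.0]
[-0.137, 0.0, -0.095] [0.0, -0.0, 0.0]
[-0.137, 0.0, 0.001] [0.0, -0.0, 0.0]
[0.001, -0.0, 0.001] [0.0, -0.0, 0.0]

[-0.128, -0.021, 0.001] [0.0, -0.0, 0.0]
[-0.126, -0.038, 0.001] [0.0, -0.0, 0.0]
[-0.12, -0.053, 0.002] [0.0, -0.0, 0.0]
[-0.108, -0.067, 0.003] [0.0, -0.0, 0.0]
[-0.091, -0.076, 0.003] [0.0, -0.0, 0.0]
[-0.078, -0.082, 0.004] [0.0, -0.0, 0.0]
[-0.062, -0.084, 0.005] [0.0, -0.0, 0.0]
[-0.044, -0.081, 0.005] [0.0, -0.0, 0.0]
[-0.028, -0.072, 0.006] [0.0, -0.0, 0.0]
[-0.014, -0.057, 0.007] [0.0, -0.0, 0.0]
[-0.006, -0.037, 0.007] [0.0, -0.0, 0.0]
[-0.002, -0.027, 0.008] [0.0, -0.0, 0.0]
[0.0, -0.016, 0.008] [0.0, -0.0, 0.0]
[0.0, -0.007, 0.009] [0.0, -0.0, 0.0]
```

```bash
python3 -m pendant '[0.012,-0.035,0,0,0,0,0, 0.012,-0.035,-0.07,0,0,0,0, 0.012,-0.035,-0.095,0,0,0,0, -0.06,-0.01,-0.095,0,0,0,0, -0.137,0,-0.095,0,0,0,0, -0.137,0,-0.095,0,0,0,0, -0.137,0,-0.05,0,0,0,0, -0.137,0,0,0,0,0,0, -0.137,0,0,0,0,0,0, -0.137,0,0,0,0,0,0]' && python3 -m pendant '[0.009,-0.021,0.001,0,0,0,0, 0.011,-0.038,0.001,0,0,0,0, 0.017,-0.053,0.002,0,0,0,0, 0.029,-0.067,0.003,0,0,0,0, 0.046,-0.076,0.003,0,0,0,0, 0.059,-0.082,0.004,0,0,0,0, 0.075,-0.084,0.005,0,0,0,0, 0.093,-0.081,0.005,0,0,0,0, 0.109,-0.072,0.006,0,0,0,0, 0.123,-0.057,0.007,0,0,0,0]' && python3 -m pendant '[0.004,0.01,0,0,0,0,0, 0.008,0.02,0,0,0,0,0, 0.012,0.03,0.001,0,0,0,0, 0.014,0.041,0.002,0,0,0,0, 0.014,0.05,0.002,0,0,0,0, 0.013,0.054,0.002,0,0,0,0, 0.013,0.054,0.002,0,0,0,0, 0.026,0.02,0.002,0,0,0,0, 0.026,0.02,-0.06,0,0,0,0, 0.026,0.02,-0.1,0,0,0,0]'
python3 -c "
from h import *
print(bot.get_obs()['ft_force'])
rows(*[pt('L',28,gap=5,hx=14.5,r=28,z=z) for z in (.145,.094)]);print()
rows(*[pt('L',a,r=28,z=.094) for a in (28,45,60,75,90)])"
```

```text
clock: 15.17
eef_pos: [0.5332, 0.1243, 0.0962]
tool_rot: [0.627, 0.779, -0.002, -0.001]
ft_force: [-0.3, -0.4, -0.4]
grip_width: 0.0004
grasp_force: 0.0
clock: 16.0
eef_pos: [0.4927, 0.1796, 0.0935]
tool_rot: [0.626, 0.78, -0.001, -0.001]
ft_force: [-1.0, -1.4, 0.1]
grip_width: -0.0001
grasp_force: 0.6
clock: 16.83
eef_pos: [0.4988, 0.1929, 0.1439]
tool_rot: [0.627, 0.779, -0.001, -0.001]
ft_force: [1.9, 0.6, 1.4]
grip_width: -0.0
grasp_force: 0.0
[1.93509977 0.62823278 1.43055637]
[-0.149, 0.041, -0.002] [-0.001, 0.0, 0.0]
[-0.149, 0.042, 0.1] [-0.001, 0.0, 0.0]

[-0.138, 0.021, 0.1] [-0.001, 0.0, 0.0]
[-0.136, 0.005, 0.1] [-0.001, 0.0, 0.0]
[-0.13, -0.01, 0.1] [-0.001, 0.0, 0.0]
[-0.119, -0.023, 0.1] [-0.001, 0.0, 0.0]
[-0.102, -0.033, 0.1] [-0.001, 0.0, 0.0]
```

Forces were clean throughout. Now the final left stroke, to the stop.

```bash
python3 -m pendant '[-0.07,0.02,0,0,0,0,0, -0.149,0.041,0,0,0,0,0, -0.149,0.041,0,0,0,0,0, -0.149,0.041,0.05,0,0,0,0, -0.149,0.041,0.099,0,0,0,0, -0.149,0.041,0.1,0,0,0,0, -0.138,0.021,0.1,0,0,0,0, -0.136,0.005,0.1,0,0,0,0, -0.13,-0.01,0.1,0,0,0,0, -0.119,-0.023,0.1,0,0,0,0]' && python3 -m pendant '[0.008,-0.005,0,0,0,0,0, 0.016,-0.01,0,0,0,0,0, 0.018,-0.01,0,0,0,0,0, 0.02,-0.01,0,0,0,0,0, 0.022,-0.01,0,0,0,0,0, 0.023,-0.01,0,0,0,0,0, 0.023,-0.01,0,0,0,0,0, 0.023,-0.01,0,0,0,0,0, 0.023,-0.01,0,0,0,0,0, 0.023,-0.01,0,0,0,0,0]'
python3 -c "
from h import *
print(bot.get_obs()['ft_force']@np.r_[Y,0]);rows(pt('L',90,r=28,z=.094))"
```

```text
clock: 17.67
eef_pos: [0.5025, 0.1328, 0.095]
tool_rot: [0.627, 0.779, 0.001, 0.001]
ft_force: [1.4, -0.6, -0.0]
grip_width: -0.0001
grasp_force: 0.7
clock: 18.5
eef_pos: [0.4949, 0.1413, 0.0942]
tool_rot: [0.627, 0.779, -0.001, 0.001]
ft_force: [-0.3, -7.1, 5.9]
grip_width: -0.0001
grasp_force: 3.3
-6.853490181639822
[-0.003, -0.004, 0.0] [-0.0, 0.001, -0.0]
```

```bash
python3 -m pendant '[-0.02,0,0,0,0,0,0, -0.03,-0.02,0,0,0,0,0, -0.03,-0.03,-0.05,0,0,0,0, -0.03,-0.04,-0.12,0,0,0,0, -0.04,-0.1,-0.19,0,0,0,0, -0.08,-0.16,-0.25,0,0,0,0, -0.14,-0.2,-0.3,0,0,0,0, -0.2,-0.24,-0.3,0,0,0,0, -0.25,-0.24,-0.3,0,0,0,0, -0.25,-0.24,-0.3,0,0,0,0]'
python3 -c "
from h import *
import cv2
d=bot.camera('side')['pixels'][:,:,::-1];s=bot.camera('scene')['pixels'][:,:,::-1]
f=lambda i:cv2.resize(i,(400,400),interpolation=2)
cv2.imwrite('pics/c6.png',np.hstack([f(s[230:350,260:380]),f(d[218:338,285:405])]))"
```

```text
clock: 19.33
eef_pos: [0.4046, -0.0083, 0.245]
tool_rot: [0.629, 0.778, 0.001, 0.002]
ft_force: [0.1, 0.2, -0.1]
grip_width: -0.0002
grasp_force: 0.0
```

View pics/c6.png

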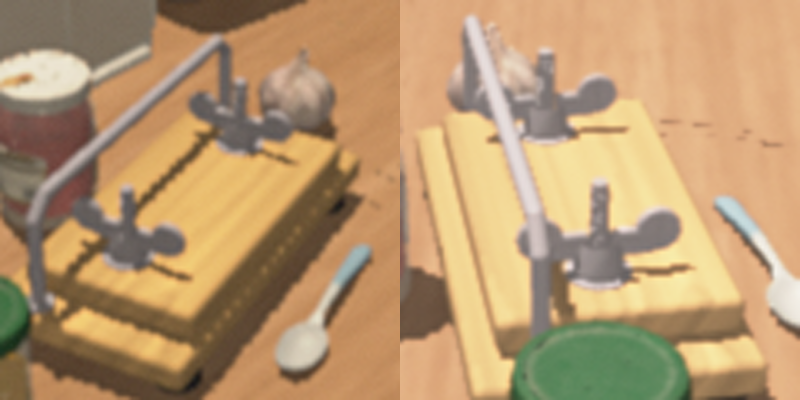

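Both nuts now have their wings along the press's x, and the bystanders are unmoved. A quick height check on the front ears, then hand in.

```bash
python3 -c "
from h import *
s=bot.camera('scene');d=bot.camera('side')
for n,a,b in [('L',(170,242),(660,230)),('R',(276,127),(595,95))]:
    A=ray(s,260+.3*a[0],230+.3*a[1]);B=ray(d,285+.3*(b[0]-400),218+.3*b[1])
    t=np.linalg.lstsq(np.c_[A[1],-B[1]],B[0]-A[0],rcond=None)[0];p=A[0]+t[0]*A[1];q=B[0]+t[1]*B[1];m=(p+q)/2
    e=m[:2]-ROD[n];print(n,m.round(4),np.linalg.norm(p-q).round(4),'press',(e@X).round(4),(e@Y).round(4))"
```

```text
L [0.4889 0.1548 0.0684] 0.0015 press -0.0292 0.0026
R [0.5198 0.0183 0.0688] 0.0008 press -0.0279 0.0013
```

```bash
python3 -c "
from workcell import bot
print(bot.job_done())"
```

```text
the job is handed in; nothing more can be done
None
```

Both wing nuts are screwed down to their stops and the job is handed in: each resisted the last push with about 7 N, the ears measured 68–69 mm high (68 mm expected), the bystanders look unmoved, and the hand is clear.

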